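# Seat the white calibration tile in the colour meter

## Task

Calibrate the colour meter: push the white tile across the meter's flat grey top with the fingertips until it drops into the round port and lies flat on the port's floor, then press the round red button fully down and let it go. Only push the tile, never lift or carry it; do not press the button before the tile is in, and leave the green tile and the things standing around where they are.

Things in the scene. Friction and masses are not known exactly. Their poses are not given: they have to be found in the camera images.
- meter: The colour meter, a low white box fixed to the bench with a flat grey top (the deck), 200 (its x) x 300 (its y) x 40 mm high. Origin: centre of its underside, on the bench; x points to its rear, away from the robot, y to its left, z up. The deck is 40 mm above the origin and has no raised edge; the port (x = +20 mm, y = 0) and the red button (x = -72 mm, y = 0) are in it.
- port (a point): Centre of the mouth of the round port, at deck height. The port is a flat-bottomed recess 60 mm in diameter and 8 mm deep, with a rim level with the deck. Axes as the meter's.
- white_tile: Loose white ceramic disc, 56 mm in diameter, 10 mm thick, about 65 g, edges bevelled by 1.5 mm. Origin: centre of its underside, z up. It starts flat on the deck, about 100 mm to the left or right of the port (the green tile is on the other side). Seated in the port it lies 8 mm lower, stands 2 mm proud of the deck and has 2 mm of play all round.
- green_tile: Loose green disc of the same size, flat on the deck on the other side of the port; to be left alone. Origin: centre of its underside.
- button (a joint): Travel of the red push button in m: 0 = up, 0.006 = fully down. It springs back; fully down takes about 4 N.
- button_top (a point): Centre of the top of the red button (28 mm in diameter, in a low black housing) on the deck in front of the port. Pressed straight down.
- crucible: Bystander: white porcelain crucible, 50 mm across, 37 mm high, on the bench in front of the meter. Origin: centre of its underside.
- bottle: Bystander: small brown bottle with a black cap, 43 mm across, 82 mm high, on the bench behind the meter. Origin: centre of its underside.
- vial: Bystander: small vial with a white cap, 22 mm across, 43 mm high, on the bench behind the meter. Origin: centre of its underside.
- stopper: Bystander: red-brown rubber stopper, 35 mm across, 27 mm high, on the bench in front of the meter. Origin: centre of its underside.
Things that resemble listed ones, but are neither listed nor needed, are in the scene too. What is meant by the white_tile is not purple, and is the larger of those in its own colour.

How it is judged:
By the outcome, as a careful person would: the job done as asked, in the order asked, and still so for the second after the job is handed in, with the robot touching nothing.
It also fails if it takes over 42 s, if anything falls off the work surface, if the arm or the gripper's body presses on something with over 40 N, if the wrist force passes 120 N, or if a joint passes its speed limit or range.

## Robot

A 6-joint arm with a two-finger parallel gripper is mounted at the origin on a cart in front of the work surface, level with it; the furniture and walls round the work are solid. World frame = base frame: x ahead of the robot, y to its left, z up, the work surface at z = 0. Lengths are in mm, angles in rad, forces in N, time in s.
With the tool pointing down it reaches from about 300 to 750 mm from the base axis. Payload 8.5 kg.
Tool frame: the origin (TCP) lies at the very end of the fingers, on their centre line; the grasp point (between the pads) lies 19 mm behind it; z points along the fingers, y is the direction in which the jaws open and shut (so a half turn about z gives the same grasp; the last joint's range is limited). The gripper opens to 88 mm and grips with 3 to 60 N. Pads are 18 mm wide; open, the fingers measure 123 mm over their backs; the gripper's body (75 mm by 187 mm) begins 45 mm behind the grasp point.
Start: joints at [-1.422, 0.381, 1.297, -0, 1.464, -0.215], TCP at [195.699, -513.987, 238.748] pointing down, gripper open.
Joint ranges: [-3.11, 3.11], [-0.89, 2.33], [0.22, 2.48], [-1.42, 4.56], [0.17, 2.85], [-2.88, 2.88]. Speed limits (rad/s): [2.39, 2.39, 3.14, 3.14, 3.14, 3.14].

## Interface

Orientations are given as [roll, pitch, yaw] about the fixed x, y, z axes, in that order (R = Rz(yaw) Ry(pitch) Rx(roll)).
In Python, from cell import * gives the robot as it stands. Calls block until the motion is done:
- move_to(position, orientation): joint-space move of the TCP to a pose.
- move_straight(position, rotation=None, feed=150, contact_N=None): straight line of the TCP; rotation=None keeps the orientation; feed is the mean speed in mm/s. With contact_N (N) it stops when the force on the tool has changed by that much, and returns True; else False.
- move_j(angles): joint-space move.
- move_gripper(opening, squeeze=None): opening from 0.0 (shut) to 1.0 (fully open); squeeze is the grip in N (None keeps the last); returns when the fingers have stopped.
- sleep(seconds).
- ik(position, orientation): joint angles nearest the present ones, or None.
- get_state(): the state.
- read_camera(name): name is "side" or "top"; returns the picture (480x640x3 uint8, blue, green, red); there is no depth.
- camera_model(name): a dict with "camera_matrix" (3x3 intrinsics, pixels), "R" (3x3) and "t" (3): a world point X has camera coordinates R X + t. Camera axes: x right, y down, z forward; pixel columns grow to the right and rows downward; lengths in mm; the calibration is good to about 2 mm. A picture is of the moment at which its call begins. camera_model takes no time and is no camera call.
A pose or a line that the arm cannot do raises IKError and nothing moves.
- close_job(): hands the job in, once; it reports no verdict.
Trained networks look in the newest picture that a camera, given by its name, has taken for a name from the list of things; names that differ only in an ending like _2 or _b are one class to them, and where a whole thing is asked for, a point or a joint stands for the part that bears it (a point fixed in the world has none). Each returns a list of dicts, best first, with "conf" (0 to 1); they miss things now and then, are a little off and sometimes report something else, mostly with a low value. They report only what shows in the picture. A call takes as long as a camera call. They do not tell look-alikes from the thing itself.
- boxes_of(label, camera): "position" ([x, y, z] in mm, in the coordinates of the camera as it stood for that picture, good to about 4 mm: the middle of the surface that is visible of it).
The state is a dict: "clock": time; "joint_positions": joint angles; "joint_velocities": joint speeds; "joint_torque": joint torques, N m; "tcp_pos": TCP position; "eef_rot": TCP orientation; "force": force on the tool from outside, world axes, zero at the start; "wrist_torque": the same for the moment, N m; "grip_width": opening from 0.0 (shut) to 1.0 (fully open).
Only numpy, scipy, OpenCV 4.12 (cv2) and the standard library are available. Lean on these libraries where they do the work, as an engineer would, in place of code of your own. Each camera call takes 0.05 s, during which the arm holds its last target. There are 200 camera calls.

## Working session

There is one attempt and no reset: what is moved stays moved. The work goes in short steps, each a Python script; the robot and the scene stay as the last script left them, time stands still between calls to the robot, and variables do not carry over. Pictures are saved under pics/ and viewed, about 8 in all and at most 12, crops included, and the job is handed in when it is done.

```bash
mkdir -p pics; ls
cat > h.py <<'E'
from cell import *
import numpy as np, cv2
def cam(n):
    m=camera_model(n); return np.array(m["camera_matrix"]),np.array(m["R"]),np.array(m["t"]).ravel()
def toworld(n,p):
    K,R,t=cam(n); return R.T@(np.array(p)-t)
def proj(n,X):
    K,R,t=cam(n); c=K@(R@np.array(X,float)+t); return c[:2]/c[2]
def back(n,uv,z):
    K,R,t=cam(n); d=R.T@np.linalg.solve(K,[uv[0],uv[1],1.]); o=-R.T@t
    return o+d*(z-o[2])/d[2]
E
python3 - <<'E'
from h import *
for c in("top","side"):
    im=read_camera(c); cv2.imwrite(f"pics/{c}0.png",im)
    K,R,t=cam(c); print(c,(-R.T@t).round(),K[0,0])
    for l in("meter","white_tile","green_tile","button_top","crucible","bottle","vial","stopper"):
        for b in boxes_of(l,c)[:4]:
            w=toworld(c,b["position"]); print(l,round(b["conf"],2),w.round(),proj(c,w).round())
print(get_state())
E
```

```text
pics
top [448. -88. 896.] 494.9465086788319
meter 0.9 [509. -30.  41.] [287. 263.]
white_tile 0.86 [ 486. -269.   12.] [422. 274.]
white_tile 0.84 [ 577. -244.    7.] [405. 224.]
white_tile 0.59 [ 529. -120.   48.] [339. 250.]
green_tile 0.58 [533.  60.  49.] [234. 251.]
button_top 0.65 [ 674. -106.   45.] [328. 169.]
button_top 0.48 [450. -18.  61.] [280. 298.]
button_top 0.34 [534.  61.  53.] [233. 250.]
crucible 0.7 [392.  73.  18.] [230. 333.]
bottle 0.77 [677.  29.  53.] [251. 168.]
vial 0.69 [ 676. -105.   46.] [327. 167.]
stopper 0.7 [678.  28.  54.] [251. 167.]
stopper 0.56 [ 381. -121.   26.] [342. 337.]
side [587. 535. 631.] 524.0329765801284
white_tile 0.9 [ 483. -258.   12.] [369. 207.]
white_tile 0.88 [ 532. -112.   50.] [347. 243.]
white_tile 0.65 [ 574. -236.    6.] [321. 217.]
green_tile 0.79 [540.  72.  47.] [348. 333.]
green_tile 0.33 [679.  47.  50.] [250. 317.]
green_tile 0.23 [442. -16.  61.] [410. 280.]
button_top 0.53 [444. -13.  58.] [409. 283.]
crucible 0.59 [394.  56.  20.] [447. 336.]
crucible 0.55 [ 385. -107.   26.] [434. 256.]
bottle 0.57 [680.  49.  49.
[... 153 characters left out ...]
 'joint_positions': array([-1.42226510e+00,  3.80619913e-01,  1.29738785e+00, -7.92968683e-06,
        1.46359182e+00, -2.15273429e-01]), 'joint_velocities': array([ 1.07255331e-03,  3.32306728e-05,  1.53833739e-03, -2.17232525e-03,
        1.02925334e-03, -3.31326217e-04]), 'joint_torque': array([ 2.35696105e-03, -4.37778640e+01, -2.24723732e+01,  7.14976760e-02,
        3.14527948e-02, -2.04538918e-05]), 'tcp_pos': array([ 195.71599258, -513.98912198,  238.74180557]), 'eef_rot': array([-3.14158420e+00,  6.22104679e-06,  3.63805500e-01]), 'force': array([ 0.46944861,  0.19745007, -0.62923022]), 'wrist_torque': array([ 0.02455125,  0.00053091, -0.0127606 ]), 'grip_width': 0.9996663081260099}
```

View pics/top0.png

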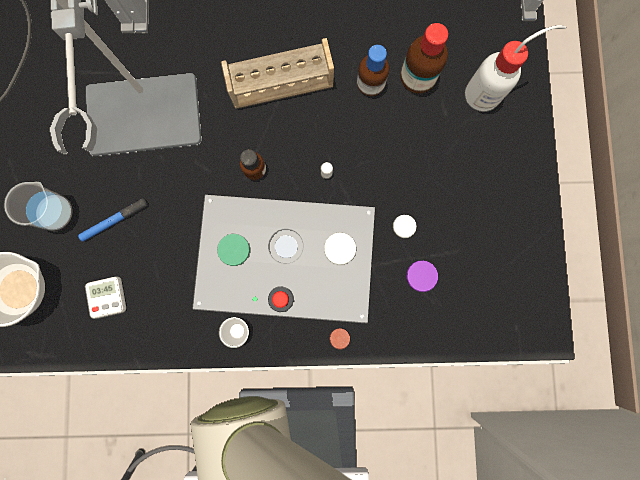

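View pics/side0.png

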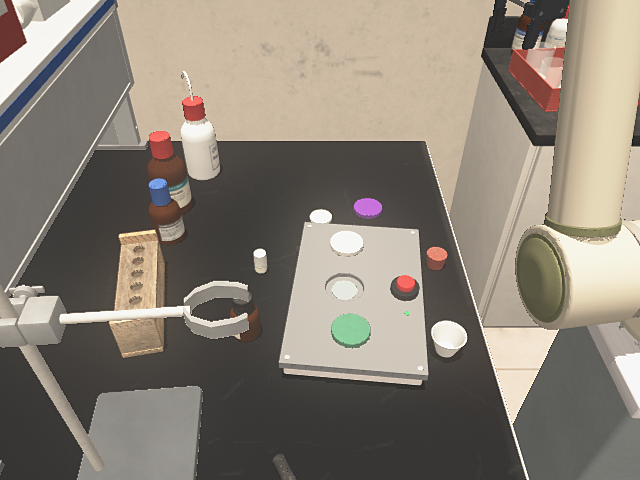

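Top view: the candidates for the white tile are the white disc on the deck (340,248), the small white disc on the bench (405,226) and the purple disc (422,276). I choose (340,248): it is white, the larger one, and on the deck. The port is at (287,246), the button at (280,299) and the green tile at (233,249). Next I refine these positions by segmentation.

```bash
cat >> h.py <<'E'
def comp(mask,uv):
    n,l,s,c=cv2.connectedComponentsWithStats(mask.astype(np.uint8))
    k=l[int(round(uv[1])),int(round(uv[0]))]
    return (l==k).astype(np.uint8) if k else None
def disc(n,mask,z):
    "centre and diameter of a disc's top at height z from its outline"
    c=max(cv2.findContours(mask,cv2.RETR_EXTERNAL,cv2.CHAIN_APPROX_NONE)[0],key=len)[:,0]
    w=np.array([back(n,p,z)[:2] for p in c]); (a,b),d,_=cv2.fitEllipse(w.astype(np.float32)); return np.round([a,b,*d],1)
E
python3 - <<'E'
from h import *
for n,seeds in (("top",dict(w=(340,248),s=(405,226),g=(233,249),b=(280,299),p=(287,246))),("side",dict(w=(347,242),s=(320,217),g=(351,330),b=(405,283),p=(344,290)))):
    im=cv2.imread(f"pics/{n}0.png"); i=im.astype(int); hsv=cv2.cvtColor(im,cv2.COLOR_BGR2HSV).astype(int)
    for k,z in (("w",50),("s",8),("g",50),("b",58),("p",32)):
        u,v=seeds[k]; ref=i[v-2:v+3,u-2:u+3].mean((0,1))
        m=comp(np.abs(i-ref).max(2)<(45 if k in"gb" else 18),(u,v)); print(n,k,ref.round(),disc(n,m,z),m.sum())
    # deck: grey
    u,v=((310,280) if n=="top" else (330,310)); ref=i[v-2:v+3,u-2:u+3].mean((0,1))
    m=comp(np.abs(i-ref).max(2)<20,(u,v)); c=max(cv2.findContours(m,0,cv2.CHAIN_APPROX_NONE)[0],key=len)[:,0]
    w=np.array([back(n,p,40)[:2] for p in c]).astype(np.float32); r=cv2.minAreaRect(w); print(n,"deck",ref,r, cv2.boxPoints(r).round().tolist())
a=cv2.imread("pics/top0.png")[180:350,180:450]; b=cv2.imread("pics/side0.png")[190:390,270:480]
cv2.imwrite("pics/crop.png",np.hstack([cv2.resize(a,(400,252)),cv2.resize(b,(265,252))])if 0 else cv2.resize(a,(800,504)))
E
```

```text
top w [255. 255. 255.] [ 532.8 -121.9   52.2   52.3] 768
top s [255. 255. 255.] [ 574.6 -241.9   38.7   38.9] 388
top g [158. 201. 128.] [535.8  62.5  53.   53.7] 794
top b [ 81.  95. 255.] [448.9 -17.8  24.5  24.7] 189
top p [239. 236. 233.] [540.5 -28.1  37.2  38.5] 391
top deck [196.76 204.2  206.88] ((520.148681640625, -25.81842041015625), (299.512451171875, 199.0872802734375), 84.12031555175781) [[406.0, -165.0], [604.0, -185.0], [635.0, 113.0], [436.0, 133.0]]
side w [246. 247. 247.] [ 533.7 -116.8   53.    53.5] 572
side s [246. 247. 247.] [ 575.6 -236.2   37.5   40. ] 231
side g [158. 206. 143.] [536.3  66.6  53.3  54. ] 948
side b [ 99. 107. 247.] [448.9 -16.7  25.8  27.2] 193
side p [225. 233. 231.] [540.6 -24.4  38.3  39.4] 387
side deck [189.04 201.24 208.72] ((520.9532470703125, -22.0838623046875), (299.07293701171875, 198.97145080566406), 84.2150650024414) [[407.0, -161.0], [605.0, -181.0], [635.0, 117.0], [437.0, 137.0]]
```

View pics/crop.png

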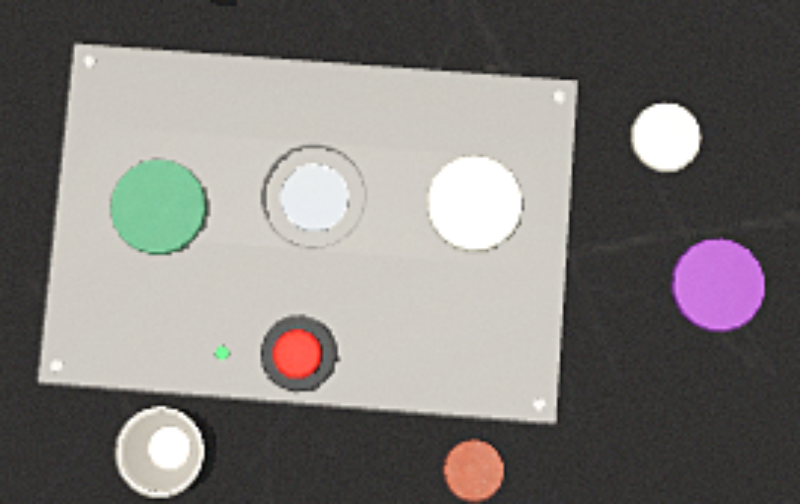

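Crop: the big white disc on the deck is at crop (475,203). The small white one (666,137) and the purple one (718,285) lie off the deck. The outline fits agree with the model: the deck measures 199 x 299 mm, and the button is at (449,-17) as predicted. The port is at (540.4,-26) and the tile at (533,-119). I will push with two parted fingertips behind the tile, then stop short of the port and look.

```bash
cat >> h.py <<'E'
PORT=np.array([540.4,-25.8]); TILE=np.array([533.2,-119.3])
D=(PORT-TILE)/np.linalg.norm(PORT-TILE); ORI=[np.pi,0,float(np.arctan2(D[1],D[0]))]
OFF=9+(28**2-18**2)**.5   # TCP this far behind the tile centre, gap 36 mm
def at(c,back,z): return [*(np.array(c)-D*back),z]
E
python3 - <<'E'
from h import *
move_gripper(36/88)
print(get_state()["grip_width"]*88)
move_to(at(TILE,OFF+14,110),ORI)
print(move_straight(at(TILE,OFF+14,43),feed=60,contact_N=4), get_state()["tcp_pos"].round(1))
move_straight(at(PORT,OFF+22,43),feed=40)
s=get_state(); print(s["clock"],s["tcp_pos"].round(1),s["force"].round(1))
a=read_camera("side");b=read_camera("top")
cv2.imwrite("pics/s1.png",a);cv2.imwrite("pics/t1.png",b)
cv2.imwrite("pics/c1.png",np.hstack([cv2.resize(a[190:390,270:450],(400,444)),cv2.resize(b[180:350,220:400],(400,444))]))
E
```

```text
35.67947026495415
False [ 530.  -163.7   43.4]
7.1583 [536.4 -78.2  43. ] [ 0.3 -1.1 -0.5]
```

View pics/c1.png

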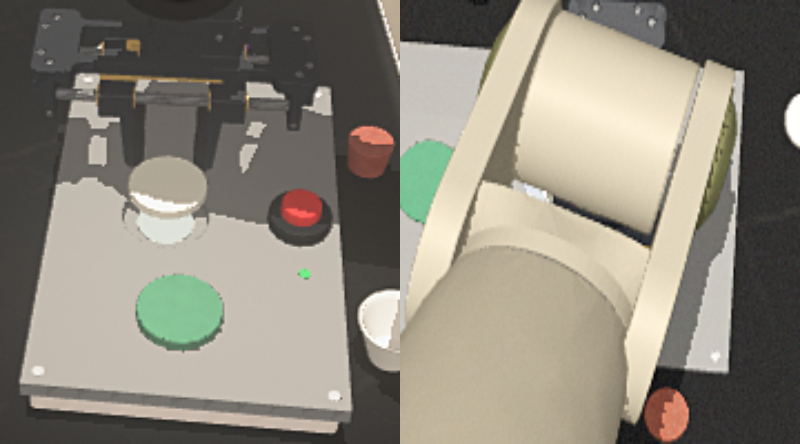

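Side view (left half): the tile is cradled by both fingers, about at (345,274), just reaching over the near rim of the port and in line with it. The top view (right half) is blocked by the arm. Next comes the last stretch.

Run:
```python
from h import *
print(back("side",(345.4,274),48).round(1))
for k in (8,4,2,0,-1.5):
    hit=move_straight(at(PORT,OFF+k,43),feed=25,contact_N=12)
    s=get_state(); print(k,hit,s["tcp_pos"].round(1),s["force"].round(1),s["clock"])
    if hit: break
a=read_camera("side"); cv2.imwrite("pics/s2.png",a)
cv2.imwrite("pics/c2.png",cv2.resize(a[190:390,270:450],(720,600)[:2] if 0 else (540,600)))
```

```text
[538.4 -42.4  48. ]
8 False [537.4 -64.   43. ] [ 0.3 -0.5  0.6] 7.9667
4 False [537.7 -60.   43. ] [ 0.6 -0.1 -0. ] 8.275
2 False [537.9 -58.1  43. ] [ 0.   0.9 -0.1] 8.525
0 False [538.1 -56.   43. ] [ 1.7 -0.1 -0.4] 8.775
-1.5 False [538.2 -54.6  43. ] [0.4 0.5 0.1] 9.025
```

View pics/c2.png

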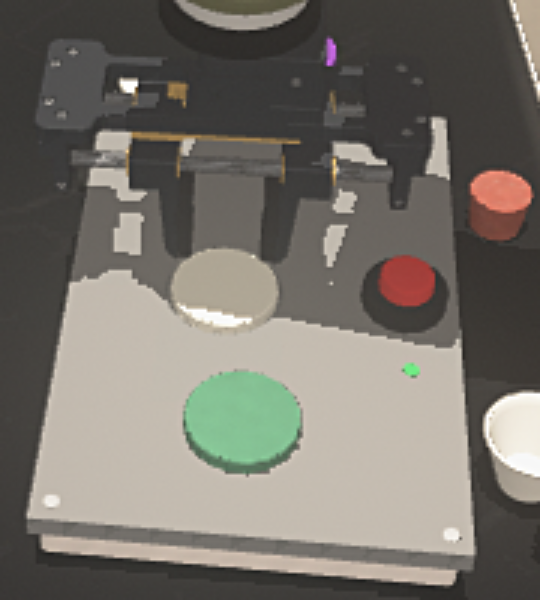

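The tile looks to be in or nearly in the port, at crop (225,288). I back off and look with a clear view.

Run:
```python
from h import *
move_straight(at(PORT,OFF+12,43),feed=60)
move_straight(at(PORT,OFF+12,120),feed=150)
move_to([400,-260,200],ORI)
a=read_camera("side");b=read_camera("top")
cv2.imwrite("pics/s3.png",a);cv2.imwrite("pics/t3.png",b)
cv2.imwrite("pics/c3.png",np.hstack([cv2.resize(a[220:360,280:440],(400,350),interpolation=2),cv2.resize(b[200:320,215:352],(400,350),interpolation=2)]))
for n,im,uv in(("side",a,proj("side",[*PORT,42])),("top",b,proj("top",[*PORT,42]))):
    i=im.astype(int);u,v=uv.round().astype(int);ref=i[v-2:v+3,u-2:u+3].mean((0,1));m=comp(np.abs(i-ref).max(2)<18,(u,v));print(n,ref.round(),disc(n,m,42))
print(get_state()["clock"])
```

```text
side [247. 247. 247.] [540.5 -24.9  53.   53.2]
top [255. 255. 255.] [539.9 -29.7  51.8  52. ]
11.2
```

View pics/c3.png

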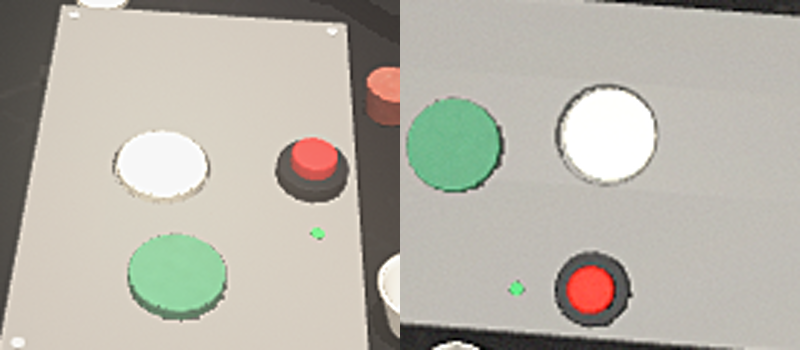

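The tile is seated. Both views show an even rim gap, and the two cameras agree only for a top at z≈42: their 5 mm y offset matches the one seen on every other item. Now the button. I use one fingertip (18 x 17.5 mm) centred on it, so that the housing is not touched.

Run:
```python
from h import *
ty=np.array([np.sin(ORI[2]),-np.cos(ORI[2])]); B=np.array([448.9,-17.0])-ty*(18+8.75)
move_to([*B,110],ORI); move_straight([*B,72],feed=80)
f0=get_state()["force"]
h=move_straight([*B,44],feed=15,contact_N=2); s=get_state(); print("touch",h,s["tcp_pos"].round(2),(s["force"]-f0).round(1))
z=s["tcp_pos"][2]
for k in range(12):
    z-=1; move_straight([*B,z],feed=15); s=get_state(); f=(s["force"]-f0); print(s["tcp_pos"][2].round(2),f.round(1))
    if f[2]>10: break
a=read_camera("side")
sleep(.3); move_straight([*B,110],feed=60); move_to([400,-260,200],ORI)
c=read_camera("side");b=read_camera("top"); cv2.imwrite("pics/s4.png",c)
cv2.imwrite("pics/c4.png",np.hstack([cv2.resize(x,(260,260)) for x in(a[210:370,280:470],c[210:370,280:470],b[180:350,190:400])]))
print(get_state()["clock"])
```

```text
touch True [422.26 -14.94  59.26] [ 1.3 -0.1  2.7]
58.28 [0.8 0.8 2.8]
57.27 [-0.1 -0.3  4.4]
56.38 [-0.1 -0.6  5.4]
56.07 [-4.1 -0.5 16.8]
17.3583
```

View pics/c4.png

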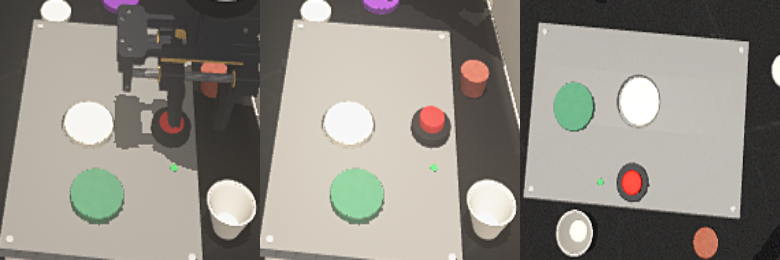

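Picture: the tile is flat in the port, the button is up again, and the green tile and the bystanders are unmoved. The hard stop came at z = 56.1 with 17 N, about 6 mm below the button's rest height of about 62. Handing in.

Run:
```python
from h import *
close_job()
```

```text
the job is handed in; nothing more can be done
```

I pushed the white tile into the port with two parted fingertips, pressed the red button to its stop and let it go, then handed the job in. The robot's clock stood at about 17 s of the 42 s allowed.

- **Tile:** both cameras show it centred in the port with an even gap round the rim. Their outlines agree only if its top is about 2 mm above the deck, as it should be when seated.
- **Button:** the force rose gently to about 5 N, then jumped to 17 N at a hard stop at z = 56 mm. I take that as the full 6 mm, but it rests on an estimated rest height of about 62 mm, because the first contact I registered was at 59 mm. In the last picture the button is up again.
- **Other things:** in the last pictures the green tile, crucible and stopper look unmoved. The bottle and vial lie outside those crops; I did not check them at the end, though nothing went near them.
- **Disagreement:** the two cameras differ by about 4–5 mm in y on most things, which looks like a calibration offset. I used the average of the two.

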